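Clamp a vial in a stand whose knob has seized

TASK

First stand the glass vial upright in the open nest of the clamp stand, between the flat jaw and the V block, and let go of it. Then break the stand's seized black wing knob loose with a short firm clockwise twist and keep turning it, now free, until you feel the jaw take hold of the vial: snug enough to hold it, but gently, the glass must not be crushed. Leave the other things on the table where they are.

Things in the scene. Friction and masses are not known exactly. Their poses are not given: they have to be found in the camera images.
- vial: the only glass vial on the table: amber bottle with a white label, 26 mm across, 53 mm tall with its cap; stands upright; origin at the centre of its underside, z up. Grasp the body between 22 and 42 mm above the underside (the cap above 45 mm gives no hold)
- stand: clamp stand fixed to the table: aluminium base plate 90 (x) x 180 (y) x 8 mm, origin at the centre of its underside, z up. A grey gear housing (80 x 72 mm, top 36 mm above the table) with the black wing knob on top sits at its -y end; the nest for the vial is at its +y end
- nest (a point): middle of the nest's free floor, on the base plate (8 mm above the table), 47 mm to +y of the stand's origin; axes as the stand's. Jaw on its -y side, steel V block (120 degrees, open to the jaw) on its +y side, both 18 mm tall; +x and -x sides are open. A vial set here has about 3.5 mm of room to the jaw and 3 to 7 mm to the V, which is set differently every time
- knob_grip (a point): point on the upright axis of the wing knob, 66 mm above the table, 50 mm to -y of the stand's origin; a good TCP height. The upright wing is 44 mm long, 14 mm thick, from 22 mm below to 8 mm above this point, over a skirt 44 mm across. The axes turn with the knob (as the stand's at knob angle 0): wing along x, flat faces to +y and -y
- knob (a joint): knob angle, rad, 0 to 1.9, growing clockwise seen from above, which closes the jaw. Starts at 0 to 0.12, seized from about 0.15: about 0.35 N m breaks it loose, falling off until free at 0.5; then an even dry drag of about 0.1 N m either way; it stays where left. The jaw meets the vial between 0.75 and 1.5; then torque rises 0.008 N m per N of squeeze, squeeze about 2 to 3 N per 0.01 rad
- jaw: steel jaw, 36 (x) x 12 (y) x 17 mm, on a toothed rack, sliding to the stand's +y by 8 mm per rad of the knob; axes as the stand's; origin on the base plate, above the stand's origin at knob angle 0; its flat front face lies 30 mm to +y of its origin
- label_roll: roll of cream labels, 70 mm across, 30 mm tall, a bystander
- carton_b: small medicine carton lying flat, 95 x 46 x 28 mm, a bystander
- tape_roll: roll of black tape, 62 mm across, 19 mm tall, a bystander
There are look-alikes about, which are no part of the job. What is shaped like the vial but blue, green or red is not meant.

How it is judged:
By the outcome, as a careful person would: the job done as asked, in the order asked, and still so for the second after the job is handed in, with the robot touching nothing.
It also fails if it takes over 67 s, if anything falls off the work surface, if the arm or the gripper's body presses on something with over 40 N, if the wrist force passes 120 N, or if a joint passes its speed limit or range.

ROBOT

A 6-joint arm with a two-finger parallel gripper is mounted at the origin on the work surface; the furniture and walls round the work are solid. World frame = base frame: x ahead of the robot, y to its left, z up, the work surface at z = 0. Lengths are in m, angles in rad, forces in N, time in s.
With the tool pointing down it reaches from about 0.3 to 0.875 m from the base axis. Payload 4.2 kg.
Tool frame: the origin (TCP) lies between the finger pads, 19 mm behind the fingertips; this is the grasp point; z points along the fingers, y is the line along which they close (so a half turn about z gives the same grasp; the last joint's range is limited). The gripper opens to 85 mm and grips with 20 to 120 N. Pads are 22 mm wide; open, the fingers measure 114 mm over their backs; the gripper's body (76 mm by 85 mm) begins 54 mm behind the grasp point. The pads swing forward as they close: fully open they stand 13 mm farther back than shut.
Start: joints at [-0.02, 0.32, 1.565, -0, 1.257, -0.02], TCP at [0.575, 0, 0.25] pointing down, gripper open.
Joint ranges: [-3.11, 3.11], [-0.84, 2.01], [0.21, 2.61], [-1.34, 4.49], [0.05, 2.63], [-2.56, 2.56]. Speed limits (rad/s): [2.57, 2.57, 3.14, 3.14, 3.14, 3.14].

INTERFACE

Orientations are given as a unit quaternion [w, x, y, z].
In Python, from plant import r gives the robot as it stands.
- The arm moves only by the tool carry_out, never from a script. Its argument "targets" is a list of rows, each a list of 3 entries, a list of its own where there are three numbers: the turn, a rotation vector about the tool's x, y, z normalised to -1 to 1, where 1 is 10 degrees, then the shift along the tool's x, y, z normalised to -1 to 1, where 1 is 0.06 m, then the opening, from -1 (shut) to 1 (fully open). A call has exactly 10 rows; each row shifts and turns the commanded pose from where the row before left it, along the tool's axes as they then stand; what a row does not reach is not made up. A row lasts 1/8 s, in which the tool goes at most 62.5 mm and 10.7 degrees, less where a joint would pass 70% of its speed; a pose out of reach is approached as far as the arm can. A call with a number of a shift or a turn outside -1 to 1 is refused whole. A call with a gripper value outside its range is refused whole. The fingers move at their own pace and stop on an object; "newtons" is the grip in N (left out, the last holds). Time passes only in rows, so rows that do not move let the fingers close, or fill a call up. It gives the time, the measured TCP pose, the force, the opening and the grip force at its end, in the units of the state.
- r.get_obs(): the state, without advancing time (a new reading comes with each control period).
- r.read_camera(name): name is "scene" or "side" or "wrist"; returns the picture (480x640x3 uint8, red, green, blue); there is no depth.
- r.camera_params(name): a dict with "intrinsics" (3x3 intrinsics, pixels), "R" (3x3) and "t" (3): a world point X has camera coordinates R X + t. Camera axes: x right, y down, z forward; pixel columns grow to the right and rows downward; lengths in m; the calibration is good to about 2 mm. The wrist camera is an equidistant fisheye: a pixel r from the principal point sees the ray r / f radians off the axis. A picture is of the moment at which its call begins: read the wrist's pose just before it. camera_params takes no time and is no camera call; for the wrist camera it gives the pose at the moment of the call.
- r.finish_job(): hands the job in; it is judged then, once.
The state is a dict: "time": time; "q": joint angles; "joint_velocities": joint speeds; "effort": joint torques, N m; "tool_pos": TCP position; "eef_rot": TCP orientation; "wrist_force": force on the tool from outside, world axes, zero at the start; "moment": the same for the moment, N m; "gripper_width": opening from 0.0 (shut) to 1.0 (fully open); "finger_force": force on a finger pad.
Only numpy, scipy, OpenCV 4.12 (cv2) and the standard library are available. Lean on these libraries where they do the work, as an engineer would, in place of code of your own. Each camera call takes 0.05 s, during which the arm holds its last target. There are 200 camera calls.

## Working session

There is one attempt and no reset: what is moved stays moved. The work goes in short steps, Python scripts to look and compute and a tool call to move; the robot and the scene stay as the last step left them, time stands still between calls to the robot, and variables do not carry over. Pictures are saved under pics/ and viewed, at most 10 in all, crops included, and the job is handed in when it is done.

Besides the shell and the picture viewer there is one more tool, called after "Request:" as a command line: name --argument value ..., lists and objects as JSON in quotes. carry_out: Moves the arm, as the interface text tells. Its arguments: {"type":"object","properties":{"targets":{"type":"array"},"newtons":{"type":"number"}},"required":["targets"]}

```bash
mkdir -p pics; ls
cat > h.py <<'E'
import numpy as np, cv2
from plant import r
def ray(p,u,v):
    K=np.array(p["intrinsics"]);R=np.array(p["R"]);t=np.array(p["t"])
    d=R.T@np.array([(u-K[0,2])/K[0,0],(v-K[1,2])/K[1,1],1]);return -R.T@t,d
def onz(p,u,v,z):
    c,d=ray(p,u,v);return c+d*(z-c[2])/d[2]
def proj(p,X):
    K=np.array(p["intrinsics"]);c=np.array(p["R"])@np.array(X)+np.array(p["t"]);q=K@c;return q[:2]/q[2]
def save(n,im):cv2.imwrite(n,cv2.cvtColor(im,cv2.COLOR_RGB2BGR))
E
python3 - <<'E'
from h import *
for n in("scene","side"):
    save(f"pics/{n}0.png",r.read_camera(n));p=r.camera_params(n);print(n,{k:np.round(v,3).tolist() for k,v in p.items()})
print(r.get_obs())
E
```

```text
pics
scene {'intrinsics': [[591.66, 0.0, 315.345], [0.0, 591.66, 246.403], [0.0, 0.0, 1.0]], 'R': [[-0.872, -0.489, 0.008], [-0.35, 0.614, -0.708], [0.341, -0.62, -0.706]], 't': [0.5, 0.227, 1.048]}
side {'intrinsics': [[591.839, 0.0, 319.232], [0.0, 591.839, 238.202], [0.0, 0.0, 1.0]], 'R': [[-0.999, -0.039, -0.016], [-0.01, 0.596, -0.803], [0.041, -0.802, -0.596]], 't': [0.564, 0.057, 1.146]}
{'time': 0.1, 'q': array([-1.99692894e-02,  3.20225313e-01,  1.56554414e+00,  3.76324977e-06,
        1.25739432e+00, -2.00439789e-02]), 'joint_velocities': array([ 1.06673422e-03,  2.90891895e-04, -1.06858711e-03,  4.37576431e-05,
        2.22001178e-03, -8.63920389e-04]), 'effort': array([ 1.04973515e-04, -4.16406476e+01, -2.34704268e+01,  6.91456876e-05,
        4.87309400e-03, -3.56914008e-06]), 'tool_pos': array([5.74610289e-01, 2.72814465e-05, 2.49272839e-01]), 'eef_rot': array([-5.67717762e-04,  7.07080567e-01,  7.07132558e-01, -5.42962559e-04]), 'wrist_force': array([ 0.20514151,  0.57271468, -0.10839894]), 'moment': array([-0.02343954, -0.03100771,  0.02125944]), 'finger_force': 0.0, 'gripper_width': 0.9977579841892912}
```

View pics/scene0.png

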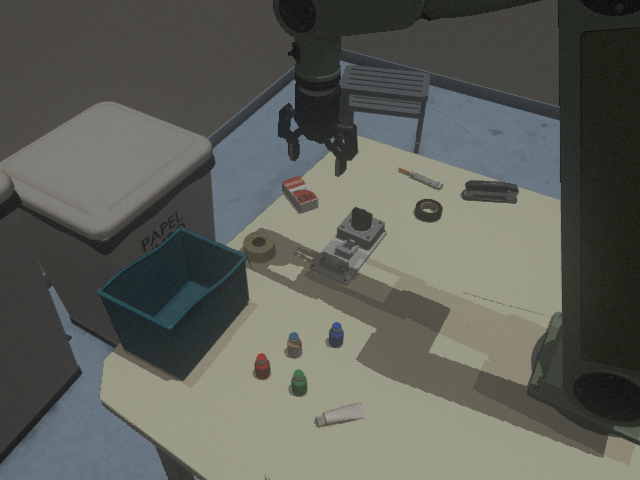

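View pics/side0.png

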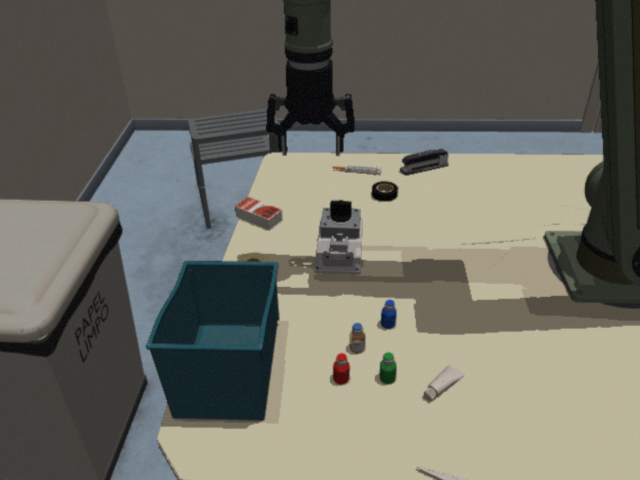

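The scene view shows four bottles: amber with label at (294,344), blue at (336,334), red at (262,366) and green at (299,382). In the side view they are at (357,338), (389,314), (342,368) and (388,368). The amber one fits the description. The stand is at (350,243) in the scene view and (340,240) in the side view. I'll enlarge the vial and the stand to confirm.

Run:
```python
from h import *
a=cv2.imread("pics/scene0.png");b=cv2.imread("pics/side0.png")
z=lambda im,x,y,w,h,s:cv2.convertScaleAbs(cv2.resize(im[y:y+h,x:x+w],None,fx=s,fy=s,interpolation=cv2.INTER_CUBIC),alpha=1.6)
A=z(a,300,200,100,90,4);B=z(b,300,190,80,90,5)
C=z(a,270,320,80,48,5)[:240];D=z(b,330,310,80,48,5)
cv2.imwrite("pics/crop1.png",np.vstack([np.hstack([A,cv2.resize(B,(400,450))[:360]]),np.hstack([C,D])]))
```

```text
(no output)
```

View pics/crop1.png

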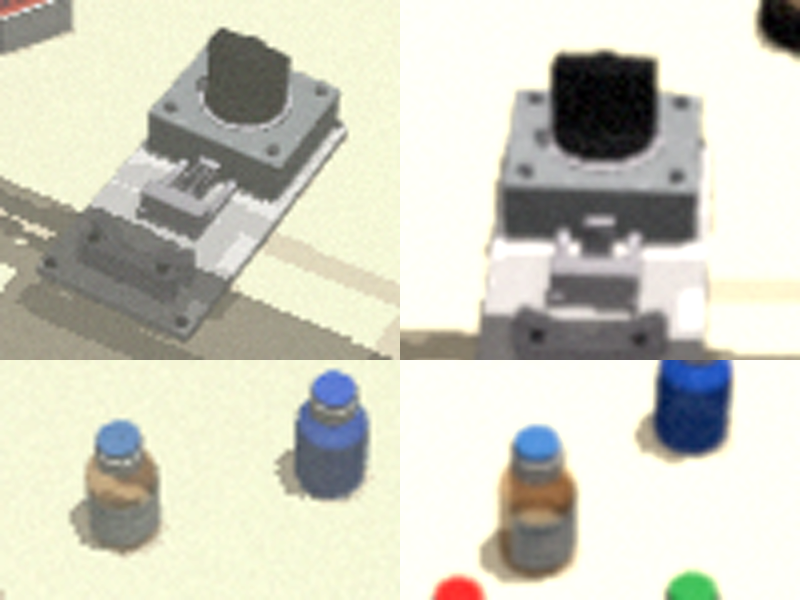

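The crop confirms the vial: amber glass with a pale label (in shadow) and a blue cap. Its cap top is at scene (294,334) and side (357.4,325.6). The stand's nest end faces the camera. Next I fit its pose.

Run:
```python
from h import *
from scipy.optimize import least_squares as LS
P={n:r.camera_params(n) for n in("scene","side")}
for n,u,v in(("scene",294.,334.2),("side",357.4,325.6)):print("cap",n,onz(P[n],u,v,.053))
for n,u,v in(("scene",294.5,358),("side",357.4,352.4)):print("bottom near edge",n,onz(P[n],u,v,0))
h=.036
# housing -y end: y extents unknown -> fit centre yc
O=[("scene",337,228,'h',(1,1)),("scene",385,223,'h',(-1,-1)),("scene",367.5,241,'h',(-1,1)),
("side",323.4,208.4,'h',(1,-1)),("side",359.4,209,'h',(-1,-1)),("side",320.4,228,'h',(1,1)),("side",360.6,228,'h',(-1,1)),
("scene",310.5,267.5,'b',(1,1)),("scene",347.5,284.5,'b',(-1,1)),("scene",386,234,'b',(-1,-1)),("side",315,271,'b',(1,1)),("side",362,272,'b',(-1,1))]
def f(s,full=True):
    x,y,a,yc,hx=s;o=[]
    hy=.076-hx
    for n,u,v,k,(sx,sy) in O:
        L=np.array([sx*hx,yc+sy*hy]) if k=='h' else np.array([sx*.045,sy*.09])
        c,d=np.cos(a),np.sin(a)
        X=[x+c*L[0]-d*L[1],y+d*L[0]+c*L[1],h if k=='h' else .008]
        o+=list(proj(P[n],X)-[u,v])
    return np.array(o)
for hx in(.040,.036):
    s=LS(lambda s:f([*s,hx]),[.5,.0,0,-.05]);print(hx,np.round(s.x,4),s.cost);print(np.round(s.fun.reshape(-1,2),1).tolist())
```

```text
cap scene [0.49137087 0.22255456 0.053     ]
cap side [0.49363536 0.22100077 0.053     ]
bottom near edge scene [0.48447839 0.23421145 0.        ]
bottom near edge side [0.49258153 0.23014972 0.        ]
0.04 [ 0.5234 -0.0561 -0.0246 -0.0512] 15.429794973099051
[[-1.0, -0.2], [-0.3, -1.6], [2.0, 0.4], [-0.1, 0.2], [1.5, 0.4], [0.9, 0.2], [0.0, 1.2], [-2.1, -0.7], [-0.6, -0.7], [0.2, -3.1], [0.6, 0.8], [0.5, 1.1]]
0.036 [ 0.523  -0.056  -0.0279 -0.0523] 28.04073466984849
[[0.1, 1.3], [-0.7, -3.5], [-0.2, 0.7], [2.2, -1.1], [-0.1, -0.9], [3.0, 1.1], [-1.8, 2.0], [-2.0, -0.7], [-0.6, -0.6], [0.4, -3.0], [0.6, 0.8], [0.5, 1.2]]
```

```bash
cat >> h.py <<'E'
def fproj(p,X):
    K=np.array(p["intrinsics"]);c=np.array(p["R"])@np.array(X)+np.array(p["t"])
    th=np.arctan2(np.hypot(c[0],c[1]),c[2]);e=c[:2]/np.hypot(c[0],c[1]);return K[:2,2]+K[0,0]*th*e
def fonz(p,u,v,z):
    K=np.array(p["intrinsics"]);R=np.array(p["R"]);t=np.array(p["t"])
    a=np.array([u,v])-K[:2,2];a=a/K[0,0];th=np.hypot(*a);d=R.T@np.array([*(np.sin(th)*a/th),np.cos(th)]);c=-R.T@t
    return c+d*(z-c[2])/d[2]
E
python3 - <<'E'
from h import *
import pickle
P={n:r.camera_params(n) for n in("scene","side")}
for k,a,b in(("blue",(336,325),(389.5,304)),("red",(262,356),(342,357)),("green",(299,372),(388,357))):
    print(k,onz(P["scene"],*a,.053),onz(P["side"],*b,.053))
p=r.camera_params("wrist");save("pics/w0.png",cv2.convertScaleAbs(r.read_camera("wrist"),alpha=1.5));pickle.dump(p,open("w0.pkl","wb"));print(p)
print(fproj(p,[.4925,.2218,.053]),fproj(p,[.5234,-.056,.0]))
E
```

```text
blue [0.43660307 0.16821152 0.053     ] [0.43897502 0.16879694 0.053     ]
red [0.51535626 0.28875266 0.053     ] [0.51798837 0.28873252 0.053     ]
green [0.44451654 0.28513523 0.053     ] [0.44788459 0.28703145 0.053     ]
{'intrinsics': array([[371.64829954,   0.        , 316.7642938 ],
       [  0.        , 371.64829954, 237.53116727],
       [  0.        ,   0.        ,   1.        ]]), 'R': array([[ 9.99998165e-01,  3.47908437e-04, -1.88404337e-03],
       [ 8.57523846e-04, -9.60651397e-01,  2.77755572e-01],
       [-1.71327539e-03, -2.77756678e-01, -9.60649932e-01]]), 't': array([-0.57449988, -0.03616811,  0.37885458])}
[224.41553004 -26.03471055] [268.78638559 254.49713989]
```

View pics/w0.png

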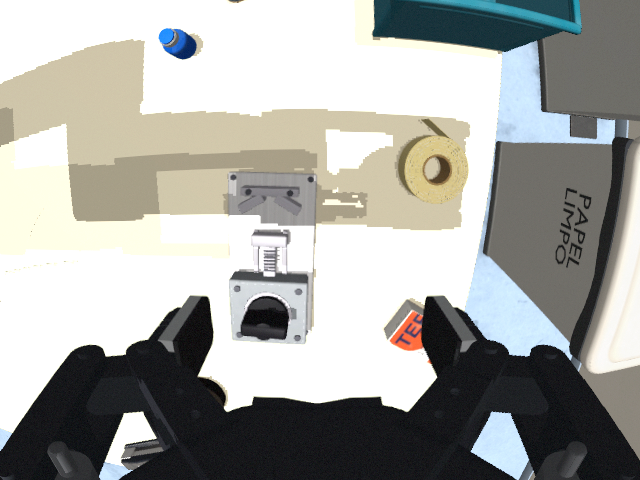

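The wrist view shows the stand's plate with far corners at (228,172) and (316,173), the housing top around (231,278) to (308,342), the jaw at (270,238), and the V block's tips at (240,210) and (302,207).

Run:
```python
from h import *
import pickle
p=pickle.load(open("w0.pkl","rb"))
for n,u,v,z in(("TLplate",228,172,.008),("TRplate",316,173,.008),("hTL",231,279,.036),("hTR",308,273,.036),("hBR",307.5,343,.036),("hBL",232.5,343,.036),("jawTL",252,231,.025),("jawTR",288,231,.025),("VL",240,210,.026),("VR",302,207,.026),("Vapex",270,197,.026)):print(n,fonz(p,u,v,z)[:2].round(4))
x,y,a=.5234,-.056,-.025
for L,z in(((-.045,.09),.008),((.045,.09),.008),((-.04,-.014),.036),((.04,-.014),.036),((.04,-.086),.036),((-.04,-.086),.036)):
  c,s=np.cos(a),np.sin(a);print(fproj(p,[x+c*L[0]-s*L[1],y+s*L[0]+c*L[1],z]).round(1))
im=cv2.imread("pics/w0.png")[160:360,215:335];cv2.imwrite("pics/w0c.png",cv2.resize(im,None,fx=3,fy=3,interpolation=cv2.INTER_CUBIC))
```

```text
TLplate [0.4856 0.0334]
TRplate [0.5738 0.0312]
hTL [ 0.489  -0.0699]
hTR [ 0.5661 -0.0627]
hBR [ 0.5648 -0.1431]
hBL [ 0.4835 -0.1455]
jawTL [ 0.5111 -0.0233]
jawTR [ 0.5466 -0.0233]
VL [ 0.5003 -0.002 ]
VR [0.5605 0.0006]
Vapex [0.5301 0.0105]
[223.2 170.5]
[312.8 171.3]
[225.2 278.1]
[305.  280.8]
[304.1 342.9]
[230.  339.4]
```

Request:
carry_out --targets '[[[0,0,0],[0.74,-0.27,0.3],0.2],[[0,0,0],[0.74,-0.27,0.3],0.2],[[0,0,0],[0.74,-0.27,0.3],0.2],[[0,0,0],[0.74,-0.27,0.3],0.2],[[0,0,0],[0,0,0],0.2],[[0,0,0],[0,0,0],0.2],[[0,0,0],[0,0,0],0.2],[[0,0,0],[0,0,0],0.2],[[0,0,0],[0,0,0],0.2],[[0,0,0],[0,0,0],0.2]]' --newtons 25

```text
time: 1.4
tool_pos: [0.5104, 0.1773, 0.1781]
eef_rot: [0.0, 0.707, 0.707, 0.0]
wrist_force: [-0.5, 0.0, -0.0]
gripper_width: 0.604
finger_force: 0.0
```

View pics/w0c.png

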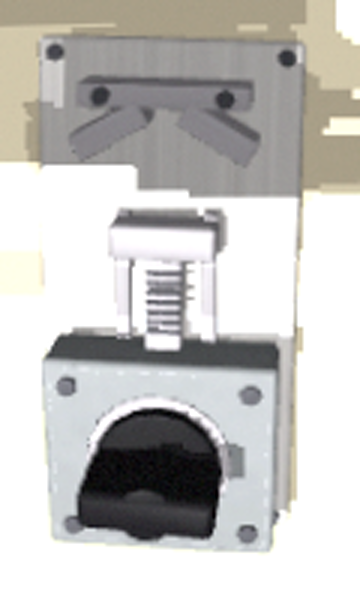

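Run:
```python
from h import *
import pickle
p=r.camera_params("wrist");save("pics/w1.png",cv2.convertScaleAbs(r.read_camera("wrist"),alpha=1.5));pickle.dump(p,open("w1.pkl","wb"))
print(fproj(p,[.4925,.2218,.053]),fproj(p,[.4925,.2218,.0]))
```

```text
[289.58379879 172.0125917 ] [294.28119232 165.17898179]
```

View pics/w1.png

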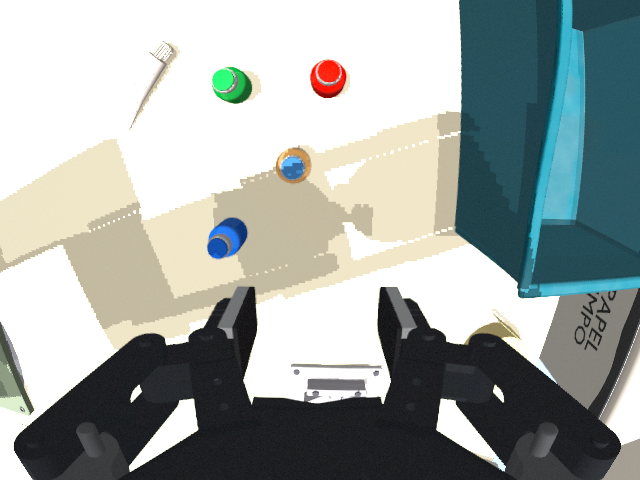

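The crop sharpens the stand's corners: plate at (228.3,172.3) and (316.7,174), housing top at (229.3,280.7), (306.7,286), (305,343) and (231.7,340). The new wrist view shows the amber vial's cap at (293,167), with the body's orange ring centred near (294,165).

Run:
```python
from h import *
import pickle
from scipy.optimize import least_squares as LS
p=pickle.load(open("w0.pkl","rb"));p1=pickle.load(open("w1.pkl","rb"))
print("vial",fonz(p1,292.5,167,.053),fonz(p1,294,165,.036))
print("plate edge from w1 (291,366),(382,366)",fonz(p1,291,366,.008),fonz(p1,382,366,.008))
O=[(228.3,172.3,-.045,.09,.008),(316.7,174,.045,.09,.008),(229.3,280.7,-.04,-.014,.036),(306.7,286,.04,-.014,.036),(305,343,.04,-.086,.036),(231.7,340,-.04,-.086,.036)]
def T(s,a,b,z):c,d=np.cos(s[2]),np.sin(s[2]);return [s[0]+c*a-d*b,s[1]+d*a+c*b,z]
f=lambda s:np.concatenate([fproj(p,T(s,a,b,z))-[u,v] for u,v,a,b,z in O])
s=LS(f,[.5234,-.056,-.025]);print(s.x,s.fun.reshape(-1,2).round(1).tolist());print("nest",T(s.x,0,.047,.008),"knob",T(s.x,0,-.05,.066),"jawfront",T(s.x,0,.03,.02))
o=r.get_obs();print(o["tool_pos"])
```

```text
vial [0.49449762 0.22517622 0.053     ] [0.49447617 0.22505294 0.036     ]
plate edge from w1 (291,366),(382,366) [0.48599045 0.03483517 0.008     ] [0.57388217 0.0334848  0.008     ]
[ 0.52631346 -0.05850798 -0.04218161] [[-0.8, -0.2], [0.6, 0.7], [-1.3, -0.9], [1.0, -2.2], [0.5, 2.4], [-0.2, 0.9]]
nest [np.float64(0.5282954062398825), np.float64(-0.011549785780078918), 0.008] knob [np.float64(0.5242050033445543), np.float64(-0.10846350309684422), 0.066] jawfront [np.float64(0.5275785315056497), np.float64(-0.02853466407270789), 0.02]
[0.5102927  0.1774165  0.17810187]
```

Request:
carry_out --targets '[[[0,0,0],[0.78,-0.27,0],0.2],[[0,0,0],[0,0,0.5],0.2],[[0,0,0],[0,0,0.6],0.2],[[0,0,0],[0,0,0.6],0.2],[[0,0,0],[0,0,0.4],0.2],[[0,0,0],[0,0,0.2],0.2],[[0,0,0],[0,0,0],0.2],[[0,0,0],[0,0,0],-0.6],[[0,0,0],[0,0,0],-0.6],[[0,0,0],[0,0,0],-0.6]]' --newtons 25

```text
time: 2.7
tool_pos: [0.4947, 0.2247, 0.0412]
eef_rot: [0.0, 0.707, 0.707, 0.001]
wrist_force: [-0.6, 0.1, 5.2]
gripper_width: 0.285
finger_force: 24.6
```

Run:
```python
from h import *
import pickle
o=r.get_obs();print(o["tool_pos"],o["gripper_width"],o["finger_force"])
p=r.camera_params("wrist");im=cv2.convertScaleAbs(r.read_camera("wrist"),alpha=1.5);pickle.dump(p,open("w2.pkl","wb"))
print(fproj(p,[.4938,.2246,.053]))
save("pics/w2.png",np.hstack([cv2.resize(im[230:420,220:420],(500,475)),cv2.resize(r.read_camera("side")[280:400,310:410],(300,475))[:,:,:]]))
```

```text
[0.49466412 0.22470453 0.04115528] 0.2847938519575378 24.56706631783163
[313.21897954 342.67815545]
```

View pics/w2.png

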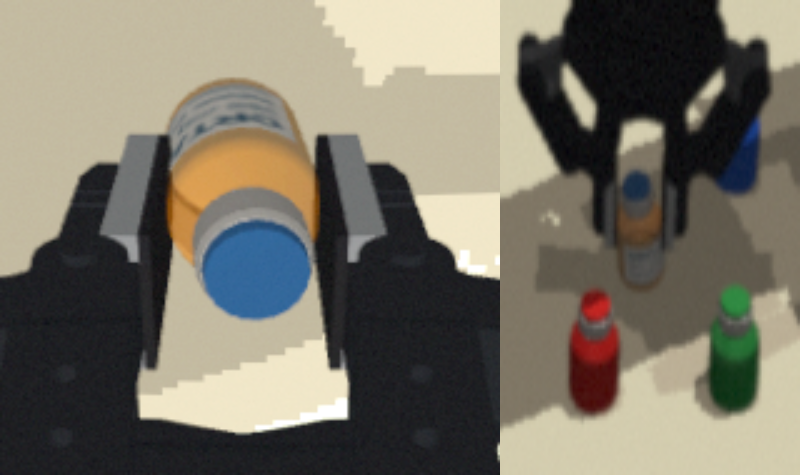

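The vial is held, but it tilts slightly: the cap centre in the crop is at (257,270) against a body centre of about (243,180). I'll let it settle upright, measure again and regrip.

Request:
carry_out --targets '[[[0,0,0],[0,0,0],-0.2],[[0,0,0],[0,0,0],-0.2],[[0,0,0],[0,0,0],0],[[0,0,0],[0,0,0],0],[[0,0,0],[0,0,0],0],[[0,0,0],[0,0,0],0],[[0,0,0],[0,0,0],0],[[0,0,0],[0,0,0],0],[[0,0,0],[0,0,0],0],[[0,0,0],[0,0,0],0]]'

```text
time: 4.05
tool_pos: [0.494, 0.2244, 0.04]
eef_rot: [0.0, 0.707, 0.707, 0.0]
wrist_force: [0.3, 0.0, 0.4]
gripper_width: 0.5
finger_force: 0.0
```

Run:
```python
from h import *
import pickle
p=r.camera_params("wrist");im=cv2.convertScaleAbs(r.read_camera("wrist"),alpha=1.5)
o=r.get_obs();print(o["tool_pos"],o["gripper_width"],o["wrist_force"])
print(fproj(p,[.4945,.2246,.053]),p["intrinsics"][0])
hs=cv2.cvtColor(im,cv2.COLOR_RGB2HSV);m=((abs(hs[...,0].astype(int)-105)<10)&(hs[...,1]>120));m[:230]=0;m[400:]=0;m[:,:220]=0;m[:,420:]=0
v,u=np.nonzero(m);print("cap",u.mean(),v.mean(),u.min(),u.max(),v.min(),v.max(),fonz(p,(u.min()+u.max())/2,(v.min()+v.max())/2,.053))
save("pics/w3.png",cv2.resize(im[230:420,220:420],(500,475)))
```

```text
[0.49403362 0.22440279 0.04003322] 0.4965485353565211 [-0.7532917   0.10003049  0.42509588]
[317.05266387 343.66024809] [371.64829954   0.         316.7642938 ]
cap 316.0754573170732 340.0297256097561 243 380 321 359 [0.49257512 0.22611887 0.053     ]
```

View pics/w3.png

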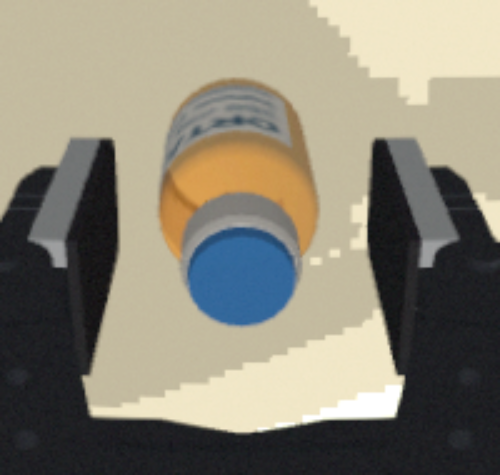

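It stands upright and close to centred, about 0.5 mm towards -x. I'll regrip slightly lower and close gradually.

Request:
carry_out --targets '[[[0,0,0],[-0.01,-0.01,0.06],0],[[0,0,0],[0,0,0],-0.2],[[0,0,0],[0,0,0],-0.25],[[0,0,0],[0,0,0],-0.3],[[0,0,0],[0,0,0],-0.34],[[0,0,0],[0,0,0],-0.37],[[0,0,0],[0,0,0],-0.4],[[0,0,0],[0,0,0],-0.45],[[0,0,0],[0,0,0],-0.6],[[0,0,0],[0,0,0],-0.6]]' --newtons 22

```text
time: 5.35
tool_pos: [0.4934, 0.2238, 0.0366]
eef_rot: [0.0, 0.707, 0.707, 0.0]
wrist_force: [-0.9, -0.5, 2.2]
gripper_width: 0.286
finger_force: 21.7
```

Request:
carry_out --targets '[[[0,0,0],[0,0,-0.2],-0.6],[[0,0,0],[0,0,-0.5],-0.6],[[0,0,0],[0,0,-0.5],-0.6],[[0,0,0],[0,0,-0.5],-0.6],[[0,0,0],[0,0,0],-0.6],[[0,0,0],[0,0,0],-0.6],[[0,0,0],[0,0,0],-0.6],[[0,0,0],[0,0,0],-0.6],[[0,0,0],[0,0,0],-0.6],[[0,0,0],[0,0,0],-0.6]]'

```text
time: 6.6
tool_pos: [0.4934, 0.2238, 0.1382]
eef_rot: [-0.0, 0.707, 0.707, -0.0]
wrist_force: [-0.6, -0.5, 0.0]
gripper_width: 0.289
finger_force: 21.7
```

Run:
```python
from h import *
o=r.get_obs();print(o["tool_pos"],o["gripper_width"],o["wrist_force"])
im=cv2.convertScaleAbs(r.read_camera("wrist"),alpha=1.5);P=r.camera_params("side");t=o["tool_pos"];u,v=proj(P,t).astype(int)
s=cv2.convertScaleAbs(r.read_camera("side")[v-40:v+50,u-30:u+30],alpha=1.6)
save("pics/w4.png",np.hstack([cv2.resize(im[230:420,220:420],(480,456)),cv2.resize(s,(304,456),interpolation=cv2.INTER_CUBIC)]))
```

```text
[0.49338742 0.22375913 0.13816935] 0.28913338962963775 [-0.61267545 -0.51974438  0.04527307]
```

View pics/w4.png

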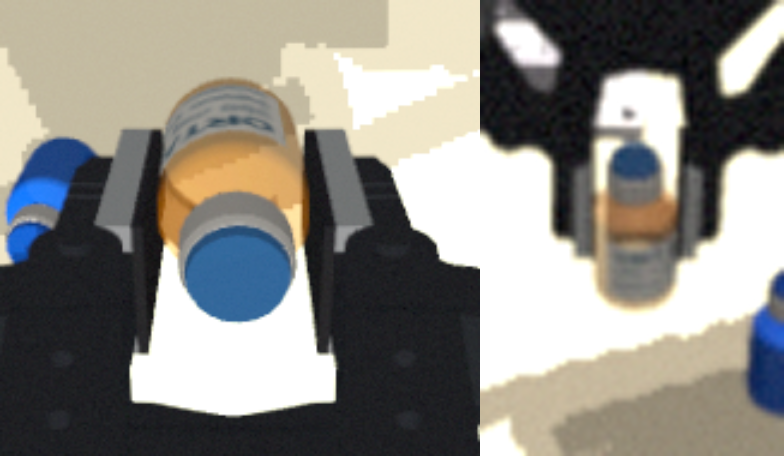

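Request:
carry_out --targets '[[[0,0,0],[-0.4,0.05,0],-0.6],[[0,0,0],[-0.75,0.11,0],-0.6],[[0,0,0],[-0.75,0.11,0],-0.6],[[0,0,0],[-0.75,0.11,0],-0.6],[[0,0,0],[-0.75,0.11,0],-0.6],[[0,0,0],[-0.5,0.09,0],-0.6],[[0,0,0.2],[-0.1,0,0],-0.6],[[0,0,0],[0,0,0.2],-0.6],[[0,0,0],[0,0,0.1],-0.6],[[0,0,0],[0,0,0],-0.6]]'

```text
time: 7.95
tool_pos: [0.5275, -0.0152, 0.1195]
eef_rot: [-0.001, 0.719, 0.695, -0.001]
wrist_force: [0.1, 0.0, -0.6]
gripper_width: 0.289
finger_force: 21.7
```

Run:
```python
from h import *
import pickle
o=r.get_obs();print(o["tool_pos"],o["eef_rot"],o["gripper_width"],o["wrist_force"])
p=r.camera_params("wrist");im=cv2.convertScaleAbs(r.read_camera("wrist"),alpha=1.6);pickle.dump(p,open("w5.pkl","wb"))
t=o["tool_pos"];print("vial from cap",fonz(p,319.2,343.75,t[2]+.0166)-t)
print(fproj(p,[.5283,-.0115,.026]))
save("pics/w5.png",cv2.resize(im[190:410,180:460],(764,600),interpolation=cv2.INTER_CUBIC))
```

```text
[ 0.52751262 -0.01520141  0.11949267] [-7.94151451e-04  7.18835445e-01  6.95179517e-01 -6.41892110e-04] 0.28931918748322505 [ 0.08084371  0.0101233  -0.60852835]
vial from cap [0.00130875 0.00243743 0.0166    ]
[317.5984576 244.1119238]
```

View pics/w5.png

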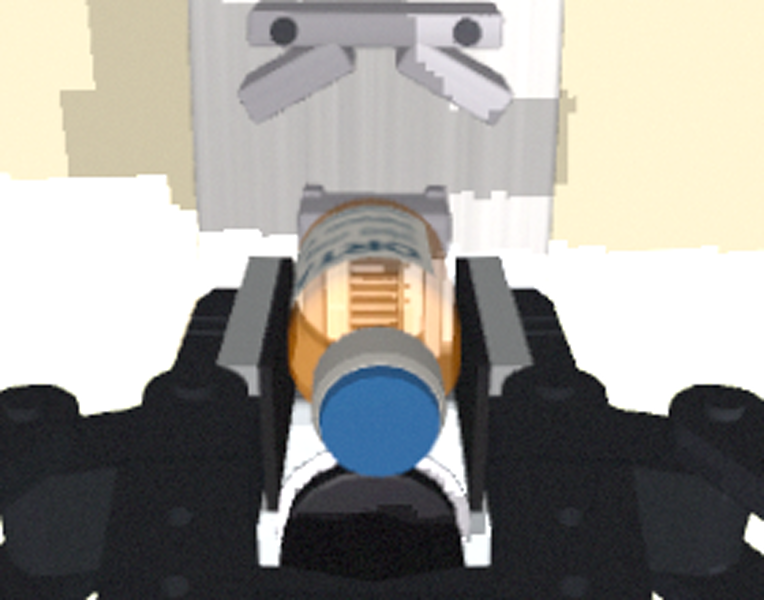

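The vial is held upright over the nest. In crop pixels the plate's side edges are at u≈190-200 and 562-548, the V tips at (242,95) and (508,95), and the jaw's front edge at v≈188. I've used all ten views, so from here I work numerically.

Run:
```python
from h import *
import pickle
p=pickle.load(open("w5.pkl","rb"));g=lambda u,v,z:fonz(p,180+u/2.7286,190+v/2.7273,z)[:2].round(4)
for n,u,v,z in(("pl L",190,30,.008),("pl L2",200,220,.008),("pl R",562,30,.008),("pl R2",548,250,.008),("jawL bottom",308,188,.008),("jawR bottom",445,188,.008),("jawL top?",300,212,.025),("jawR top?",450,212,.025),("VL tip floor",258,123,.008),("VR tip floor",492,123,.008),("VL out top",240,95,.026),("VR out top",511,97,.026),("VL in",352,55,.026),("VR in",398,50,.026),("barL",247,28,.026),("barR",502,28,.026)):print(n,g(u,v,z))
q=r.camera_params("wrist");im=r.read_camera("wrist").astype(int)
L=im.sum(2)
for x in(.500,.515,.53,.545,.56):
    ys=np.arange(.024,.044,.001);pr=[]
    for y in ys:
        a=fproj(q,[x,y,.008]);pr.append(L[int(round(a[1])),int(round(a[0]))])
    print(x,pr)
print("y from .024 step .001")
```

```text
pl L [0.4849 0.0136]
pl L2 [ 0.4835 -0.0347]
pl R [0.5735 0.0107]
pl R2 [ 0.571  -0.0457]
jawL bottom [ 0.5112 -0.0269]
jawR bottom [ 0.5449 -0.028 ]
jawL top? [ 0.5104 -0.0268]
jawR top? [ 0.5449 -0.0279]
VL tip floor [ 0.4999 -0.0099]
VR tip floor [ 0.5565 -0.0118]
VL out top [0.4986 0.0017]
VR out top [ 0.5588 -0.0007]
VL in [0.5239 0.0098]
VR in [0.5339 0.0106]
barL [0.5011 0.0167]
barR [0.5568 0.0149]
0.5 [np.int64(370), np.int64(373), np.int64(373), np.int64(372), np.int64(372), np.int64(372), np.int64(374), np.int64(375), np.int64(355), np.int64(316), np.int64(348), np.int64(361), np.int64(361), np.int64(362), np.int64(362), np.int64(360), np.int64(359), np.int64(358), np.int64(444), np.int64(448)]
0.515 [np.int64(366), np.int64(366), np.int64(367), np.int64(371), np.int64(372), np.int64(368), np.int64(369), np.int64(364), np.int64(321), np.int64(301), np.int64(364), np.int64(362), np.int64(362), np.int64(362), np.int64(364), np.int64(363), np.int64(427), np.int64(448), np.int64(449), np.int64(447)]
0.53 [np.int64(364), np.int64(366), np.int64(364), np.int64(362), np.int64(367
[... 162 characters left out ...]
448), np.int64(449), np.int64(447), np.int64(447), np.int64(447)]
0.545 [np.int64(479), np.int64(480), np.int64(481), np.int64(482), np.int64(482), np.int64(484), np.int64(455), np.int64(352), np.int64(352), np.int64(446), np.int64(448), np.int64(449), np.int64(445), np.int64(447), np.int64(450), np.int64(448), np.int64(448), np.int64(446), np.int64(447), np.int64(446)]
0.56 [np.int64(485), np.int64(484), np.int64(483), np.int64(483), np.int64(484), np.int64(472), np.int64(441), np.int64(324), np.int64(550), np.int64(632), np.int64(633), np.int64(629), np.int64(632), np.int64(633), np.int64(630), np.int64(632), np.int64(630), np.int64(633), np.int64(633), np.int64(630)]
y from .024 step .001
```

Request:
carry_out --targets '[[[0,0,0],[0.03,0.01,0],-0.6],[[0,0,0],[0,0,0],-0.6],[[0,0,0],[0,0,0.3],-0.6],[[0,0,0],[0,0,0.3],-0.6],[[0,0,0],[0,0,0.3],-0.6],[[0,0,0],[0,0,0.2],-0.6],[[0,0,0],[0,0,0.1],-0.6],[[0,0,0],[0,0,0],-0.6],[[0,0,0],[0,0,0],-0.6],[[0,0,0],[0,0,0],-0.6]]'

```text
time: 9.3
tool_pos: [0.5292, -0.0144, 0.049]
eef_rot: [0.0, 0.719, 0.695, 0.0]
wrist_force: [-0.5, 0.4, -0.9]
gripper_width: 0.281
finger_force: 21.7
```

Request:
carry_out --targets '[[[0,0,0],[0,0,0.01],-0.6],[[0,0,0],[0,0,0.01],-0.6],[[0,0,0],[0,0,0],-0.6],[[0,0,0],[0,0,0],-0.6],[[0,0,0],[0,0,0],-0.6],[[0,0,0],[0,0,0],-0.6],[[0,0,0],[0,0,0],-0.6],[[0,0,0],[0,0,0],-0.6],[[0,0,0],[0,0,0],-0.6],[[0,0,0],[0,0,0],-0.6]]'

```text
time: 10.55
tool_pos: [0.5289, -0.0144, 0.0473]
eef_rot: [0.0, 0.719, 0.695, 0.0]
wrist_force: [-0.4, -0.4, -0.2]
gripper_width: 0.29
finger_force: 21.7
```

Request:
carry_out --targets '[[[0,0,0],[0.015,-0.01,0],-0.6],[[0,0,0],[0,0,0.01],-0.6],[[0,0,0],[0,0,0.01],-0.6],[[0,0,0],[0,0,0],-0.6],[[0,0,0],[0,0,0],-0.6],[[0,0,0],[0,0,0],-0.6],[[0,0,0],[0,0,0],-0.6],[[0,0,0],[0,0,0],-0.6],[[0,0,0],[0,0,0],-0.6],[[0,0,0],[0,0,0],-0.6]]'

```text
time: 11.8
tool_pos: [0.5283, -0.0135, 0.046]
eef_rot: [0.0, 0.719, 0.695, 0.0]
wrist_force: [1.1, -0.1, -0.8]
gripper_width: 0.287
finger_force: 21.7
```

Request:
carry_out --targets '[[[0,0,0],[0,0,0.01],-0.6],[[0,0,0],[0,0,0],-0.6],[[0,0,0],[0,0,0],-0.6],[[0,0,0],[0,0,0],-0.6],[[0,0,0],[0,0,0.01],-0.6],[[0,0,0],[0,0,0],-0.6],[[0,0,0],[0,0,0],-0.6],[[0,0,0],[0,0,0],-0.6],[[0,0,0],[0,0,0],-0.6],[[0,0,0],[0,0,0],-0.6]]'

```text
time: 13.05
tool_pos: [0.5283, -0.0135, 0.0448]
eef_rot: [0.0, 0.719, 0.695, 0.0]
wrist_force: [-0.2, 0.5, 0.1]
gripper_width: 0.285
finger_force: 21.7
```

```bash
python3 -c "
from h import *
o=r.get_obs();print(o['tool_pos'],o['wrist_force'],o['moment'])"
```

```text
[ 0.52832502 -0.01350972  0.04483324] [-0.22584203  0.47613401  0.11928103] [ 0.02316596 -0.00576572 -0.04787006]
```

Request:
carry_out --targets '[[[0,0,0],[0,0,0.005],-0.6],[[0,0,0],[0,0,0],-0.6],[[0,0,0],[0,0,0],-0.2],[[0,0,0],[0,0,0],-0.1],[[0,0,0],[0,0,0],0],[[0,0,0],[0,0,0],0],[[0,0,0],[0,0,0],0],[[0,0,0],[0,0,-0.2],0],[[0,0,0],[0,0,-0.6],0],[[0,0,0],[0,0,-0.8],0]]'

```text
time: 14.3
tool_pos: [0.5277, -0.0135, 0.1415]
eef_rot: [-0.001, 0.719, 0.695, -0.001]
wrist_force: [0.7, 1.2, 0.1]
gripper_width: 0.501
finger_force: 0.0
```

Run:
```python
from h import *
o=r.get_obs();print(o["tool_pos"],o["gripper_width"],o["wrist_force"])
for n in("wrist","scene","side"):
    q=r.camera_params(n);im=cv2.convertScaleAbs(r.read_camera(n),alpha=1.5);hs=cv2.cvtColor(im,cv2.COLOR_RGB2HSV)
    m=(abs(hs[...,0].astype(int)-105)<9)&(hs[...,1]>110)
    f=fproj if n=="wrist" else proj;g=fonz if n=="wrist" else onz
    c=f(q,[.5283,-.0112,.061]);print(n,"pred",c)
    M=np.zeros_like(m);x,y=c.astype(int);w=50 if n=="wrist" else 20;M[max(y-w,0):y+w,max(x-w,0):x+w]=1
    k,lab,st,ce=cv2.connectedComponentsWithStats((m&M).astype(np.uint8))
    for i in range(1,k):
        if st[i,4]>15:print(st[i],ce[i],g(q,st[i,0]+st[i,2]/2-.5,st[i,1]+st[i,3]/2-.5,.061).round(4))
```

```text
[ 0.52766506 -0.01347944  0.14147307] 0.5010335462252431 [0.72651831 1.24301037 0.10590454]
wrist pred [317.37935608 253.08365878]
[307 243  25  24 493] [318.87221095 254.48884381] [ 0.5292 -0.0121  0.061 ]
scene pred [337.46198498 242.57309944]
side pred [337.93178027 236.29311949]
[334 233   7   5  25] [337.   234.68] [ 0.5302 -0.0154  0.061 ]
```

The vial stands upright in the nest: its cap is at about (0.529,-0.012) at the right height. Now over to the knob, turning the tool by about -87°.

Request:
carry_out --targets '[[[0,0,0],[-0.8,0,0],0],[[0,0,0],[-0.79,0,0],0],[[0,0,-1],[0,0,0],0],[[0,0,-1],[0,0,0],0],[[0,0,-1],[0,0,0],0],[[0,0,-1],[0,0,0],0],[[0,0,-1],[0,0,0],0],[[0,0,-1],[0,0,0],0],[[0,0,-1],[0,0,0],0],[[0,0,-1],[0,0,0],0]]'

```text
time: 15.7
tool_pos: [0.5242, -0.1087, 0.1396]
eef_rot: [-0.001, 0.102, 0.995, 0.0]
wrist_force: [0.2, -0.6, -1.1]
gripper_width: 0.502
finger_force: 0.0
```

```bash
cat >> h.py <<'E'
from scipy.spatial.transform import Rotation as Ro
def st():
    o=r.get_obs();w=o["eef_rot"];R=Ro.from_quat([w[1],w[2],w[3],w[0]]).as_matrix()
    # wing angle: clockwise angle of tool y rel. world y axis minus stand yaw(.036 cw)
    a=-np.arctan2(R[1,1],R[0,1]);print("t",o["time"],"pos",o["tool_pos"].round(4),"cw ang of tool y from +x",round(a,4),"q6",o["q"][5].round(3),"F",o["wrist_force"].round(1),"M",o["moment"].round(3),"w",round(o["gripper_width"],3));print(R.round(2).tolist())
E
python3 -c "
from h import *
st()"
```

```text
t 15.7 pos [ 0.5242 -0.1087  0.1396] cw ang of tool y from +x -1.3672 q6 -1.593 F [ 0.2 -0.6 -1.1] M [-0.029 -0.065  0.019] w 0.502
[[-0.98, 0.2, -0.0], [0.2, 0.98, 0.0], [0.0, 0.0, -1.0]]
```

Request:
carry_out --targets '[[[0,0,-0.62],[0,0,0],0],[[0,0,0],[0,0,0.4],0],[[0,0,0],[0,0,0.4],0],[[0,0,0],[0,0,0.3],0],[[0,0,0],[0,0,0.13],0],[[0,0,0],[0,0,0],0],[[0,0,0],[0,0,0],-0.3],[[0,0,0],[0,0,0],-0.5],[[0,0,0],[0,0,0],-0.6],[[0,0,0],[0,0,0],-0.65]]' --newtons 30

```text
time: 16.95
tool_pos: [0.5255, -0.1084, 0.0675]
eef_rot: [0.001, 0.051, 0.999, 0.0]
wrist_force: [-0.4, 3.4, 5.9]
gripper_width: 0.219
finger_force: 29.6
```

```bash
python3 -c "
from h import *
st()"
```

```text
t 16.95 pos [ 0.5255 -0.1084  0.0675] cw ang of tool y from +x -1.4691 q6 -1.695 F [-0.4  3.4  5.9] M [0.665 0.056 0.045] w 0.219
[[-0.99, 0.1, 0.0], [0.1, 0.99, 0.0], [-0.0, 0.0, -1.0]]
```

Request:
carry_out --targets '[[[0,0,0],[0,0,0],-0.8],[[0,0,0],[0,0,0],-0.8],[[0,0,0],[0,0,0],-0.8],[[0,0,0],[0,0,0],-0.8],[[0,0,0],[0,0,0],-0.8],[[0,0,0],[0,0,0],-0.8],[[0,0,0],[0,0,0],-0.8],[[0,0,0],[0,0,0],-0.8],[[0,0,0],[0,0,0],-0.8],[[0,0,0],[0,0,0],-0.8]]' --newtons 40

```text
time: 18.2
tool_pos: [0.5255, -0.1084, 0.0676]
eef_rot: [0.001, 0.051, 0.999, 0.0]
wrist_force: [-0.4, 4.6, 6.8]
gripper_width: 0.217
finger_force: 38.9
```

Run:
```python
from h import *
st()
# wing orientation from the first wrist picture: dark pixel mask near the knob
im=cv2.imread("pics/w0.png");import pickle;p=pickle.load(open("w0.pkl","rb"))
for L in((-.022,.0),(.022,0)):
  for yy in(-.007,.007):
    for th in(0.,.12):
      a=-.036-th;c,s=np.cos(a),np.sin(a);print(L,yy,th,fproj(p,[.525+c*L[0]-s*yy,-.109+s*L[0]+c*yy,.074]).round(1))
g=cv2.cvtColor(im,cv2.COLOR_BGR2GRAY)[292:345,238:296]
for row in g[::3]:print(''.join("#" if v<25 else "+" if v<50 else "." if v<110 else " " for v in row))
```

```text
t 18.2 pos [ 0.5255 -0.1084  0.0676] cw ang of tool y from +x -1.4692 q6 -1.695 F [-0.4  4.6  6.8] M [0.668 0.06  0.013] w 0.217
[[-0.99, 0.1, 0.0], [0.1, 0.99, 0.0], [-0.0, 0.0, -1.0]]
(-0.022, 0.0) -0.007 0.0 [240.9 338.2]
(-0.022, 0.0) -0.007 0.12 [240.1 335.8]
(-0.022, 0.0) 0.007 0.0 [240.2 325.5]
(-0.022, 0.0) 0.007 0.12 [241.1 323.2]
(0.022, 0) -0.007 0.0 [287.  340.9]
(0.022, 0) -0.007 0.12 [286.  343.1]
(0.022, 0) 0.007 0.0 [287.  328.1]
(0.022, 0) 0.007 0.12 [287.8 330.6]
                                                          
                                                          
                   .##+++#++.+++#####+.                   
              .#+......................+##+.              
            ++............................++#+.           
          .+...................+++++++.......+++.         
         .##########################++##+++.++++#.        
       .#########################################+.       
      .###########################################+       
     .############################################.       
    +############################################+        
   .+++++++++++++#+...........++##################        
   ++.............................++++++++++++#+#.        
   +++++++++.++................................+#         
   .+++++++++++++++++++++++++++++++++.........++.         
                   .++++++++++++.+++++++++++++++
```

Request:
carry_out --targets '[[[0,0,0],[0,0.013,0],-0.9],[[0,0,0],[0,0,0],-0.9],[[0,0,0.3],[0,0,0],-0.9],[[0,0,0.4],[0,0,0],-0.9],[[0,0,0.4],[0,0,0],-0.9],[[0,0,0.4],[0,0,0],-0.9],[[0,0,0.4],[0,0,0],-0.9],[[0,0,0.4],[0,0,0],-0.9],[[0,0,0],[0,0,0],-0.9],[[0,0,0],[0,0,0],-0.9]]' --newtons 80

```text
time: 19.45
tool_pos: [0.5253, -0.109, 0.0678]
eef_rot: [0.001, 0.248, 0.969, -0.001]
wrist_force: [-1.7, -0.4, 8.5]
gripper_width: 0.206
finger_force: 78.5
```

```bash
python3 -c "
from h import *
st()"
```

```text
t 19.45 pos [ 0.5253 -0.109   0.0678] cw ang of tool y from +x -1.0693 q6 -1.293 F [-1.7 -0.4  8.5] M [-0.167  0.288  0.041] w 0.206
[[-0.88, 0.48, 0.0], [0.48, 0.88, -0.0], [-0.0, -0.0, -1.0]]
```

Request:
carry_out --targets '[[[0,0,0.15],[0,0,0],-0.9],[[0,0,0.15],[0,0,0],-0.9],[[0,0,0.15],[0,0,0],-0.9],[[0,0,0.15],[0,0,0],-0.9],[[0,0,0.15],[0,0,0],-0.9],[[0,0,0.15],[0,0,0],-0.9],[[0,0,0.15],[0,0,0],-0.9],[[0,0,0.1],[0,0,0],-0.9],[[0,0,0.1],[0,0,0],-0.9],[[0,0,0.1],[0,0,0],-0.9]]'

```text
time: 20.7
tool_pos: [0.5251, -0.1092, 0.0677]
eef_rot: [0.001, 0.36, 0.933, -0.001]
wrist_force: [-2.1, -3.0, 8.5]
gripper_width: 0.205
finger_force: 78.4
```

```bash
cat >> h.py <<'E'
def jaw():
    # profile along the stand's axis offset +-16mm in x at jaw-top level, from the side camera
    for n in("scene","side","wrist"):
        q=r.camera_params(n);im=r.read_camera(n).astype(int).sum(2);f=fproj if n=="wrist" else proj
        for dx in(-.016,.016):
            out=[]
            for b in np.arange(.020,.052,.002):
                a=-.036;X=[.5266+np.cos(a)*dx-np.sin(a)*b,-.0588+np.sin(a)*dx+np.cos(a)*b,.025]
                u,v=f(q,X).round().astype(int);out.append(int(im[v,u]) if 0<=u<640 and 0<=v<480 else -1)
            print(n,dx,out)
E
python3 -c "
from h import *
st();jaw()"
```

```text
t 20.7 pos [ 0.5251 -0.1092  0.0677] cw ang of tool y from +x -0.8336 q6 -1.057 F [-2.1 -3.   8.5] M [-0.385  0.42   0.129] w 0.205
[[-0.74, 0.67, 0.0], [0.67, 0.74, -0.0], [-0.0, -0.0, -1.0]]
scene -0.016 [217, 217, 211, 244, 254, 254, 250, 255, 198, 198, 197, 197, 201, 190, 178, 208]
scene 0.016 [199, 259, 259, 194, 194, 222, 202, 238, 230, 254, 234, 234, 261, 241, 284, 286]
side -0.016 [227, 227, 252, 252, 252, 239, 239, 185, 176, 176, 177, 173, 173, 183, 183, 200]
side 0.016 [227, 219, 251, 251, 233, 233, 206, 174, 174, 180, 180, 178, 182, 182, 202, 296]
wrist -0.016 [372, 352, 203, 382, 429, 433, 416, 415, 373, 358, 356, 307, 256, 297, 300, 357]
wrist 0.016 [439, 436, 437, 364, 383, 396, 383, 376, 425, 434, 433, 432, 429, 307, 306, 206]
```

Request:
carry_out --targets '[[[0,0,0.03],[0,0,0],-0.9],[[0,0,0.03],[0,0,0],-0.9],[[0,0,0.03],[0,0,0],-0.9],[[0,0,0.03],[0,0,0],-0.9],[[0,0,0.03],[0,0,0],-0.9],[[0,0,0.03],[0,0,0],-0.9],[[0,0,0.03],[0,0,0],-0.9],[[0,0,0.03],[0,0,0],-0.9],[[0,0,0.03],[0,0,0],-0.9],[[0,0,0.03],[0,0,0],-0.9]]'

```text
time: 22.1
tool_pos: [0.525, -0.1093, 0.0677]
eef_rot: [0.001, 0.384, 0.923, -0.001]
wrist_force: [-2.2, -1.9, 8.5]
gripper_width: 0.203
finger_force: 78.4
```

```bash
python3 -c "
from h import *
st()" | head -1
```

```text
t 22.1 pos [ 0.525  -0.1093  0.0677] cw ang of tool y from +x -0.7816 q6 -1.005 F [-2.2 -1.9  8.5] M [-0.356  0.424  0.069] w 0.203
```

Request:
carry_out --targets '[[[0,0,0.03],[0,0,0],-0.9],[[0,0,0.03],[0,0,0],-0.9],[[0,0,0.03],[0,0,0],-0.9],[[0,0,0.03],[0,0,0],-0.9],[[0,0,0.03],[0,0,0],-0.9],[[0,0,0.03],[0,0,0],-0.9],[[0,0,0.03],[0,0,0],-0.9],[[0,0,0.03],[0,0,0],-0.9],[[0,0,0.03],[0,0,0],-0.9],[[0,0,0.03],[0,0,0],-0.9]]'

```text
time: 23.35
tool_pos: [0.5249, -0.1093, 0.0677]
eef_rot: [0.001, 0.408, 0.913, -0.001]
wrist_force: [-2.3, -3.3, 8.1]
gripper_width: 0.204
finger_force: 78.4
```

```bash
python3 -c "
from h import *
st()" | head -1
```

```text
t 23.35 pos [ 0.5249 -0.1093  0.0677] cw ang of tool y from +x -0.7293 q6 -0.952 F [-2.3 -3.3  8.1] M [-0.496  0.491  0.061] w 0.204
```

Request:
carry_out --targets '[[[0,0,0.03],[0,0,0],-0.9],[[0,0,0.03],[0,0,0],-0.9],[[0,0,0.03],[0,0,0],-0.9],[[0,0,0.03],[0,0,0],-0.9],[[0,0,0.03],[0,0,0],-0.9],[[0,0,0.03],[0,0,0],-0.9],[[0,0,0.03],[0,0,0],-0.9],[[0,0,0.03],[0,0,0],-0.9],[[0,0,0.03],[0,0,0],-0.9],[[0,0,0.03],[0,0,0],-0.9]]'

```text
time: 24.6
tool_pos: [0.5249, -0.1094, 0.0677]
eef_rot: [0.001, 0.432, 0.902, -0.001]
wrist_force: [-3.0, -2.6, 7.4]
gripper_width: 0.204
finger_force: 78.4
```

```bash
cat > k.py <<'E'
from h import *
m=[]
for i in range(5):
    o=r.get_obs();w=o["eef_rot"];R=Ro.from_quat([w[1],w[2],w[3],w[0]]).as_matrix();m.append([o["moment"][2],o["effort"][5]])
    if i<4:r.read_camera("side")
print("t",round(o["time"],2),"knob~",round(1.535-np.arctan2(R[1,1],R[0,1]),3),"Mz",np.round([x[0] for x in m],3),"mean",np.mean(m,0).round(3),"eff6",m[-1][1].round(3),"F",o["wrist_force"].round(1))
E
python3 k.py
```

```text
t 24.8 knob~ 0.858 Mz [0.099 0.091 0.143 0.062 0.036] mean [0.086 0.074] eff6 0.06 F [-3.1 -3.6  8. ]
```

Request:
carry_out --targets '[[[0,0,0.03],[0,0,0],-0.9],[[0,0,0.03],[0,0,0],-0.9],[[0,0,0.03],[0,0,0],-0.9],[[0,0,0.03],[0,0,0],-0.9],[[0,0,0.03],[0,0,0],-0.9],[[0,0,0.03],[0,0,0],-0.9],[[0,0,0.03],[0,0,0],-0.9],[[0,0,0.03],[0,0,0],-0.9],[[0,0,0.03],[0,0,0],-0.9],[[0,0,0.03],[0,0,0],-0.9]]'

```text
time: 26.05
tool_pos: [0.5248, -0.1095, 0.0677]
eef_rot: [0.001, 0.456, 0.89, -0.001]
wrist_force: [-3.1, -3.4, 8.2]
gripper_width: 0.205
finger_force: 78.4
```

```bash
python3 k.py
```

```text
t 26.25 knob~ 0.91 Mz [0.147 0.124 0.08  0.072 0.051] mean [0.095 0.074] eff6 0.06 F [-3.2 -3.8  8. ]
```

Request:
carry_out --targets '[[[0,0,0.03],[0,0,0],-0.9],[[0,0,0.03],[0,0,0],-0.9],[[0,0,0.03],[0,0,0],-0.9],[[0,0,0.03],[0,0,0],-0.9],[[0,0,0.03],[0,0,0],-0.9],[[0,0,0.03],[0,0,0],-0.9],[[0,0,0.03],[0,0,0],-0.9],[[0,0,0.03],[0,0,0],-0.9],[[0,0,0.03],[0,0,0],-0.9],[[0,0,0.03],[0,0,0],-0.9]]'

```text
time: 27.5
tool_pos: [0.5247, -0.1095, 0.0677]
eef_rot: [0.001, 0.479, 0.878, -0.001]
wrist_force: [-3.7, -4.3, 7.8]
gripper_width: 0.205
finger_force: 78.4
```

```bash
sed -i 's/"eff6",m\[-1\]\[1\].round(3)/"eff6",np.round([x[1] for x in m],3)/' k.py; python3 k.py
```

```text
t 27.7 knob~ 0.963 Mz [0.057 0.101 0.07  0.062 0.063] mean [0.071 0.074] eff6 [0.077 0.105 0.069 0.06  0.061] F [-3.  -4.2  8.3]
```

Request:
carry_out --targets '[[[0,0,0.03],[0,0,0],-0.9],[[0,0,0.03],[0,0,0],-0.9],[[0,0,0.03],[0,0,0],-0.9],[[0,0,0.03],[0,0,0],-0.9],[[0,0,0.03],[0,0,0],-0.9],[[0,0,0.03],[0,0,0],-0.9],[[0,0,0.03],[0,0,0],-0.9],[[0,0,0.03],[0,0,0],-0.9],[[0,0,0.03],[0,0,0],-0.9],[[0,0,0.03],[0,0,0],-0.9]]'

```text
time: 28.95
tool_pos: [0.5246, -0.1095, 0.0677]
eef_rot: [0.001, 0.502, 0.865, -0.001]
wrist_force: [-3.2, -4.1, 8.3]
gripper_width: 0.203
finger_force: 78.4
```

```bash
python3 k.py
```

```text
t 29.15 knob~ 1.015 Mz [0.135 0.064 0.072 0.051 0.06 ] mean [0.076 0.075] eff6 [0.078 0.106 0.07  0.06  0.061] F [-3.8 -3.6  8.6]
```

Request:
carry_out --targets '[[[0,0,0.03],[0,0,0],-0.9],[[0,0,0.03],[0,0,0],-0.9],[[0,0,0.03],[0,0,0],-0.9],[[0,0,0.03],[0,0,0],-0.9],[[0,0,0.03],[0,0,0],-0.9],[[0,0,0.03],[0,0,0],-0.9],[[0,0,0.03],[0,0,0],-0.9],[[0,0,0.03],[0,0,0],-0.9],[[0,0,0.03],[0,0,0],-0.9],[[0,0,0.03],[0,0,0],-0.9]]'

```text
time: 30.4
tool_pos: [0.5246, -0.1096, 0.0677]
eef_rot: [0.001, 0.524, 0.852, -0.001]
wrist_force: [-3.1, -4.2, 8.4]
gripper_width: 0.199
finger_force: 78.5
```

```bash
python3 k.py
```

```text
t 30.6 knob~ 1.067 Mz [0.116 0.061 0.066 0.058 0.057] mean [0.072 0.075] eff6 [0.078 0.106 0.07  0.06  0.061] F [-4.3 -5.4  8.8]
```

Request:
carry_out --targets '[[[0,0,0.03],[0,0,0],-0.9],[[0,0,0.03],[0,0,0],-0.9],[[0,0,0.03],[0,0,0],-0.9],[[0,0,0.03],[0,0,0],-0.9],[[0,0,0.03],[0,0,0],-0.9],[[0,0,0.03],[0,0,0],-0.9],[[0,0,0.03],[0,0,0],-0.9],[[0,0,0.03],[0,0,0],-0.9],[[0,0,0.03],[0,0,0],-0.9],[[0,0,0.03],[0,0,0],-0.9]]'

```text
time: 31.85
tool_pos: [0.5245, -0.1096, 0.0677]
eef_rot: [0.001, 0.546, 0.838, -0.001]
wrist_force: [-4.4, -4.5, 8.0]
gripper_width: 0.208
finger_force: 78.6
```

```bash
python3 k.py
```

```text
t 32.05 knob~ 1.119 Mz [0.119 0.159 0.091 0.172 0.115] mean [0.132 0.107] eff6 [0.111 0.139 0.102 0.092 0.093] F [-4.1 -5.1  8. ]
```

Effort rises by 0.03 N m, so the jaw has made contact. Now in smaller steps.

Request:
carry_out --targets '[[[0,0,0],[0,0,0],-0.9],[[0,0,0],[0,0,0],-0.9],[[0,0,0],[0,0,0],-0.9],[[0,0,0],[0,0,0],-0.9],[[0,0,0],[0,0,0],-0.9],[[0,0,0.03],[0,0,0],-0.9],[[0,0,0.03],[0,0,0],-0.9],[[0,0,0.03],[0,0,0],-0.9],[[0,0,0.03],[0,0,0],-0.9],[[0,0,0.03],[0,0,0],-0.9]]'

```text
time: 33.3
tool_pos: [0.5245, -0.1096, 0.0678]
eef_rot: [0.001, 0.557, 0.831, -0.001]
wrist_force: [-4.0, -3.6, 8.5]
gripper_width: 0.2
finger_force: 78.6
```

```bash
python3 k.py
```

```text
t 33.5 knob~ 1.145 Mz [0.172 0.161 0.1   0.151 0.129] mean [0.142 0.15 ] eff6 [0.154 0.181 0.144 0.135 0.135] F [-3.8 -4.2  8. ]
```

Request:
carry_out --targets '[[[0,0,0.03],[0,0,0],-0.9],[[0,0,0.03],[0,0,0],-0.9],[[0,0,0.03],[0,0,0],-0.9],[[0,0,0.03],[0,0,0],-0.9],[[0,0,0],[0,0,0],-0.9],[[0,0,0],[0,0,0],-0.9],[[0,0,0],[0,0,0],-0.9],[[0,0,0],[0,0,0],-0.9],[[0,0,0],[0,0,0],-0.9],[[0,0,0],[0,0,0],-0.9]]'

```text
time: 34.75
tool_pos: [0.5244, -0.1097, 0.0677]
eef_rot: [0.001, 0.565, 0.825, -0.002]
wrist_force: [-3.0, -3.7, 9.2]
gripper_width: 0.209
finger_force: 78.6
```

```bash
python3 k.py
```

```text
t 34.95 knob~ 1.166 Mz [0.134 0.206 0.176 0.209 0.172] mean [0.179 0.177] eff6 [0.177 0.177 0.177 0.177 0.177] F [-4.1 -4.   9.6]
```

Request:
carry_out --targets '[[[0,0,0],[0,0,0],-0.4],[[0,0,0],[0,0,0],-0.2],[[0,0,0],[0,0,0],0],[[0,0,0],[0,0,0],0],[[0,0,0],[0,0,0],0],[[0,0,0],[0,0,-0.3],0],[[0,0,0],[0,0,-0.6],0],[[0,0,0],[0,0,-0.8],0],[[0,0,0],[0,0,-0.5],0],[[0,0,0],[0,0,0],0]]'

```text
time: 36.2
tool_pos: [0.5265, -0.1083, 0.2013]
eef_rot: [0.003, 0.566, 0.824, 0.001]
wrist_force: [-0.2, 0.1, -0.7]
gripper_width: 0.5
finger_force: 0.0
```

Run:
```python
from h import *
st()
for n in("wrist","side"):
    q=r.camera_params(n);im=cv2.convertScaleAbs(r.read_camera(n),alpha=1.5);hs=cv2.cvtColor(im,cv2.COLOR_RGB2HSV)
    m=(abs(hs[...,0].astype(int)-105)<9)&(hs[...,1]>110)
    f=fproj if n=="wrist" else proj;g=fonz if n=="wrist" else onz
    c=f(q,[.5285,-.008,.061]);print(n,c)
    M=np.zeros_like(m);x,y=c.astype(int);w=50 if n=="wrist" else 20;M[max(y-w,0):y+w,max(x-w,0):x+w]=1
    k,lab,s,ce=cv2.connectedComponentsWithStats((m&M).astype(np.uint8))
    for i in range(1,k):
        if s[i,4]>10:print(s[i],g(q,s[i,0]+s[i,2]/2-.5,s[i,1]+s[i,3]/2-.5,.061).round(4))
    if n=="wrist":
        # wing orientation: dark blob around the knob top
        d=(im.sum(2)<70).astype(np.uint8);u,v=fproj(q,[.525,-.109,.074]).astype(int);print("knob px",u,v)
        for row in d[max(v-36,0):v+36:3,max(u-50,0):u+50:2]:print(''.join(" #"[a] for a in row))
```

```text
t 36.2 pos [ 0.5265 -0.1083  0.2013] cw ang of tool y from +x -0.3666 q6 -0.591 F [-0.2  0.1 -0.7] M [-0.051  0.052  0.026] w 0.5
[[-0.36, 0.93, 0.01], [0.93, 0.36, -0.0], [-0.0, 0.01, -1.0]]
wrist [369.33232821 101.71657731]
[361  90  22  21 335] [ 0.5295 -0.0062  0.061 ]
knob px 313 234
                   ########### #                  
                  # ############                  
                 # #####     #                    
               #   ## #      # ##                 
             ####  ### ##     #      #            
            #  # # ###  #    #   #####            
               # ### # #    ###  #####            
              ######  ## ## ###   ####            
                ##### ###### ### #  #             
                  ##   ##  # # #### ##            
                ####### #  ##  #   ###            
                 ##### # # #### ## ###            
                 #####  #####  #####              
                 ##  #   ####   #                 
                 ########## ####                  
                   ##  # # # ##                   
                      ### ####                    
                     #  ## ###                    
                     ##  ## ##                    
                           ###                    
                                                  
                                                  
                                                  
                                                  
side [337.80508688 237.27909238]
[334 235   7   5  28] [ 0.5301 -0.0089  0.061 ]
```

The vial moved about 6 mm into the V, is upright and held, and the gripper is clear.

```bash
python3 -c "
from h import *
print(r.finish_job())"
```

```text
the job is handed in; nothing more can be done
None
```

The amber vial stands upright in the nest, held by the jaw at an estimated 14 N; the knob was broken loose and turned to about 1.17 rad, and the job was handed in at about 36 s with the gripper clear (no verdict was shown).

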